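Half-open lamp shutter on a mounted sample

ROBOT

A 7-joint arm with a two-finger parallel gripper is mounted at the origin on the work surface. World frame = base frame: x ahead of the robot, y to its left, z up, the work surface at z = 0. Lengths are in m, angles in rad, forces in N, time in s.
With the tool pointing down it reaches from about 0.425 to 0.875 m from the base axis. Payload 4.7 kg.
Tool frame: the origin (TCP) lies midway between the tips of the shut fingers; the grasp point (between the pads) lies 19 mm behind it; x points along the fingers, y is the direction in which the jaws open and shut, and the axes are right-handed (so a half turn about x gives the same grasp; the last joint's range is limited). The gripper opens to 87 mm and grips with 3 to 60 N. Pads are 19 mm wide; open, the fingers measure 117 mm over their backs; the gripper's body (75 mm by 190 mm) begins 51 mm behind the grasp point.
Start: joints at [1.216, 0.321, -0.07, 1.45, 0.023, 1.371, -0.057], TCP at [0.234, -0.606, 0.223] pointing down, gripper open.
Joint ranges: [-2.86, 2.86], [-0.3, 2.09], [-1.38, 1.24], [0.06, 2.45], [-1.56, 4.7], [0.09, 2.05], [-2.69, 2.69]. Speed limits (rad/s): [2.57, 2.57, 3.14, 3.14, 3.14, 3.14, 3.14].

INTERFACE

Orientations are given as a rotation vector (axis times angle).
In Python, from bench import ctrl gives the robot as it stands. The module is installed in compiled form; this text tells all that it offers.
- The arm moves only by the shell command python3 -m jog 'ROWS' [FORCE]. ROWS is JSON, a list of rows, each an object with "rot": the turn, a rotation vector about the tool's x, y, z in units of 5 degrees (1.0 is 5 degrees), a list of three; "travel": the shift along the tool's x, y, z in units of 0.3 m (1.0 is 0.3 m), a list of three; "jaw": the closure, from -1 (fully open) to 1 (shut), so that 0 is half open. In form: [{"rot": [ax, ay, az], "travel": [tx, ty, tz], "jaw": jaw}, ...]. A call has 1 to 8 rows; each row shifts and turns the commanded pose from where the row before left it, along the tool's axes as they then stand; what a row does not reach is not made up. A row lasts 1/10 s, in which the tool goes at most 50 mm and 8.59 degrees, less where a joint would pass 70% of its speed; a pose out of reach is approached as far as the arm can. A call with a number of a shift or a turn outside -1 to 1 is refused whole. A call with a gripper value outside its range is refused whole. The fingers move at their own pace and stop on an object; FORCE is the grip in N (left out, the last holds). Time passes only in rows, so rows that do not move let the fingers close. It gives the time, the measured TCP pose, the force and the opening at its end, in the units of the state.
- ctrl.get_state(): the state, without advancing time (a new reading comes with each control period).
- ctrl.get_image(name): name is "side" or "top" or "wrist"; returns the picture (480x640x3 uint8, red, green, blue); there is no depth.
- ctrl.camera_model(name): a dict with "mtx" (3x3 intrinsics, pixels), "k1" (the pictures are not rectified: a ray, as slopes to the right and down, at radius r is drawn at 1 + k1 r^2 times it, then the intrinsics apply), "extrinsics" (4x4, takes a point from world to camera coordinates); the wrist camera has in their place "hand_eye" (4x4, takes a point from camera to tool coordinates, whose origin is the TCP and whose axes are the tool frame's). Camera axes: x right, y up, looking along -z (the intrinsics and any distortion apply to the point x, -y, -z); pixel columns grow to the right and rows downward; lengths in m; the calibration is good to about 2 mm. A picture is of the moment at which its call begins: read the wrist's pose just before it. camera_model takes no time and is no camera call.
- ctrl.close_job(): hands the job in, once; it reports no verdict.
The state is a dict: "time": time; "joint_positions": joint angles; "qd": joint speeds; "joint_torque": joint torques, N m; "position": TCP position; "tool_rot": TCP orientation; "ft_force": force on the tool from outside, world axes, zero at the start; "torque": the same for the moment, N m; "grip_width": opening from 0.0 (shut) to 1.0 (fully open).
Only numpy, scipy, OpenCV 4.12 (cv2) and the standard library are available. Lean on these libraries where they do the work, as an engineer would, in place of code of your own. Each camera call takes 0.05 s, during which the arm holds its last target.

TASK

Stand the sample cassette upright on the narrow raised ledge in front of the lamp, centred and with its window square to the lamp, and let go of it; keep the lamp's sprung shutter shut until then. Then slide the shutter by its tab to half open, never much past half, and finish still holding it there with the gripper's fingers: it springs shut if released. Leave the other things on the bench where they are.

Things in the scene. Friction and masses are not known exactly. Their poses are not given: they have to be found in the camera images.
- lamp: Lamp unit, fixed: base plate 270 x 180 x 10 mm with a grey housing (top 115 mm above the bench) spanning own x -98 to +47 and y -90 to +90 mm. Origin on the bench under the housing; x points out of its window, away from the robot (yaw within 0.3 rad), y left, z up. The window in the +x face is 70 mm wide, centred at y = -35 mm, 73 mm up.
- ledge_top (a point): Centre of the top face of the narrow aluminium ledge in front of the lamp window, at lamp x = 135, y = -35 mm, 50 mm above the bench; axes as the lamp's. Flat, no rim, 28 mm (x) by 60 mm (y), 8 mm thick on a smaller foot. About 75 mm clear between it and the lamp.
- shutter (a joint): Shutter travel in m: 0 shut, 0.070 fully open, half open 0.035. It grows as the shutter slides along the lamp's +y. The spring pulls it shut with 3 N at 0, rising evenly by 1.5 N per 10 mm (about 8 N at half, 13.5 N fully open). No latch.
- tab_top (a point): Centre of the top of the shutter's black upright tab, 162 mm above the bench; axes as the lamp's; moves with the shutter. Tab 30 mm (x) by 14 mm (y), 40 mm tall, on a flat carriage (top 122 mm up) sliding on the housing top. At lamp x = 10 mm; y = -35 mm when shut, 0 at half open. A dark blade 78 mm wide hangs from the carriage, covering the window when shut.
- half_mark (a point): Middle of the longest of three thin white ribs on the lamp housing's top, between the tab's track and the robot: lamp x = -34, y = 0 mm, 117 mm above the bench. The tab stands level with it (same lamp y) at half open; the shorter ribs at y = -35 and +35 mm mark shut and fully open.
- cassette: Sample cassette, loose, 0.1 kg: upright white plastic frame 24 mm thick (own x), 50 wide (y), 64 tall. Glazed window 28 mm wide through its thickness 10 to 36 mm up; grip the solid bar above it (36 to 64 mm). Origin at the centre of its underside, z up; both faces alike. Starts upright on the bench, yaw up to 0.7 rad, in one of three places left of the lamp.
- jar: Bystander: small round jar, 48 mm across, 60 mm tall, in one of the same three places; origin under its centre.
- tipbox: Bystander: grey box with white top, 60 x 42 x 54 mm, in one of the same three places; origin under its centre.
- tuberack: Bystander: black rack with orange-capped tubes, 86 x 124 mm, 51 mm tall, beyond the lamp unit; origin under its centre.
- bottle: Bystander: bottle 64 mm across, 130 mm tall, right of the lamp; origin under its centre.
- wellplate: Bystander: flat white plate 128 x 86 x 14 mm, to the right; origin under its centre.
- pipette: Bystander: hand pipette about 260 mm long, 23 mm high, lying at the far left; origin under its middle.
Not all that is in view belongs to the job. What is shaped like the cassette but green or yellow is not meant.

How it is judged:
By the outcome, as a careful person would: the job done as asked, in the order asked, and still so for the second after the job is handed in, while the arm keeps its last pose, push and grip.
It also fails if it takes over 48 s, if anything falls off the work surface, if the arm or the gripper's body presses on something with over 40 N, if the wrist force passes 120 N, or if a joint passes its speed limit or range.

## Working session

There is one attempt and no reset: what is moved stays moved. The work goes in short steps, Python scripts to look and compute and a shell command to move; the robot and the scene stay as the last step left them, time stands still between calls to the robot, and variables do not carry over. Pictures are saved under pics/ and viewed, and the job is handed in when it is done.

```bash
mkdir -p pics; cat > h.py <<'E'
import numpy as np, cv2
from bench import ctrl
from scipy.spatial.transform import Rotation as R
def snap(n,f):
    s=ctrl.get_state(); im=ctrl.get_image(n); cv2.imwrite('pics/'+f+'.png',im[:,:,::-1]); return s
def tcp(s):
    T=np.eye(4);T[:3,:3]=R.from_rotvec(s['tool_rot']).as_matrix();T[:3,3]=s['position'];return T
def cam(n,s=None):
    m=ctrl.camera_model(n)
    if 'extrinsics' in m: E=np.array(m['extrinsics'])
    else: E=np.linalg.inv(tcp(s)@np.array(m['hand_eye']))
    return np.array(m['mtx']),m['k1'],E
def ray(n,uv,s=None):
    K,k,E=cam(n,s); p=cv2.undistortPoints(np.array([[uv]],float),K,np.array([k,0,0,0.]))[0,0]
    Ei=np.linalg.inv(E); d=Ei[:3,:3]@np.array([p[0],-p[1],-1]); return Ei[:3,3],d
def onz(n,uv,z,s=None):
    o,d=ray(n,uv,s); return o+d*(z-o[2])/d[2]
def proj(n,P,s=None):
    K,k,E=cam(n,s); P=np.atleast_2d(P); c=P@E[:3,:3].T+E[:3,3]; a=c[:,0]/-c[:,2]; b=-c[:,1]/-c[:,2]
    q=1+k*(a*a+b*b); return np.c_[K[0,0]*a*q+K[0,2],K[1,1]*b*q+K[1,2]]
def show():
    s=ctrl.get_state(); print('t',s['time'],'pos',np.round(s['position'],4),'F',np.round(s['ft_force'],1),'w',round(s['grip_width'],3)); print('toolR cols\n',np.round(tcp(s)[:3,:3],4)); return s
E
python3 - <<'E'
from h import *
show()
for n in ('top','side','wrist'): snap(n,n+'0')
for n in ('top','side'): 
    K,k,E=cam(n); print(n,K[0,0],k,np.linalg.inv(E).round(3))
print(ctrl.camera_model('wrist'))
E
```

```text
t 0.0 pos [ 0.2341 -0.6058  0.2214] F [-0.3  0.6 -0.5] w 1.0
toolR cols
 [[-8.000e-04  3.605e-01 -9.327e-01]
 [ 1.700e-03 -9.327e-01 -3.605e-01]
 [-1.000e+00 -1.900e-03  1.000e-04]]
top 596.7363981131889 -0.1711494607898167 [[ 0.002  0.986 -0.169  0.311]
 [-1.     0.004  0.009 -0.031]
 [ 0.009  0.169  0.986  1.708]
 [ 0.     0.     0.     1.   ]]
side 487.8368276494896 -0.08516931898277119 [[-0.969  0.147 -0.199  0.324]
 [-0.247 -0.528  0.812  1.099]
 [ 0.014  0.836  0.548  0.885]
 [ 0.     0.     0.     1.   ]]
{'mtx': array([[336.57846126,   0.        , 317.71178673],
       [  0.        , 336.57846126, 232.5634588 ],
       [  0.        ,   0.        ,   1.        ]]), 'k1': 0.007200012720403937, 'hand_eye': array([[ 2.92429386e-04,  2.41311384e-01, -9.70447696e-01,
        -1.62391912e-01],
       [ 9.99999419e-01, -1.07757535e-03,  3.33846089e-05,
        -7.12901607e-04],
       [-1.03767443e-03, -9.70447142e-01, -2.41311559e-01,
        -6.56484823e-02],
       [ 0.00000000e+00,  0.00000000e+00,  0.00000000e+00,
         1.00000000e+00]])}
```

View pics/top0.png

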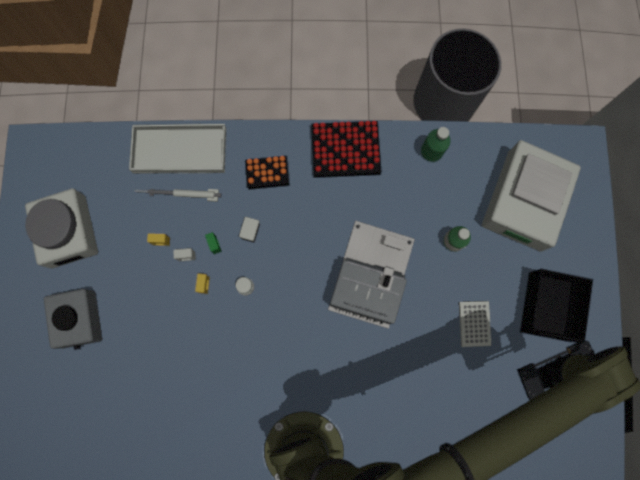

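View pics/side0.png

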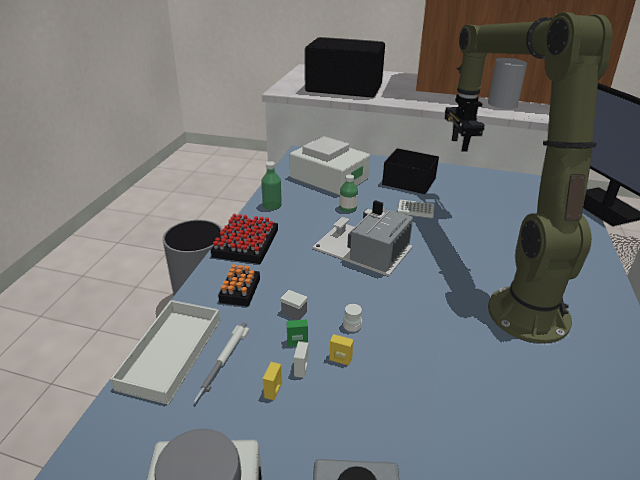

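The cassette (white) is near top pixel (183,254) and side pixel (301,358). The tip box, green and yellow decoys and jar are around it, and the lamp is near (375,275) in top. I'll enlarge these.

```bash
python3 - <<'E'
import cv2
t=cv2.imread('pics/top0.png');s=cv2.imread('pics/side0.png')
cv2.imwrite('pics/c1.png',cv2.resize(t[215:335,310:430],None,fx=5,fy=5,interpolation=2))
cv2.imwrite('pics/c2.png',cv2.resize(t[210:310,135:285],None,fx=5,fy=5,interpolation=2))
cv2.imwrite('pics/c3.png',cv2.resize(s[185:285,300:430],None,fx=6,fy=6,interpolation=2))
cv2.imwrite('pics/c4.png',cv2.resize(s[280:410,250:380],None,fx=4.5,fy=4.5,interpolation=2))
E
```

```text
(no output)
```

View pics/c1.png

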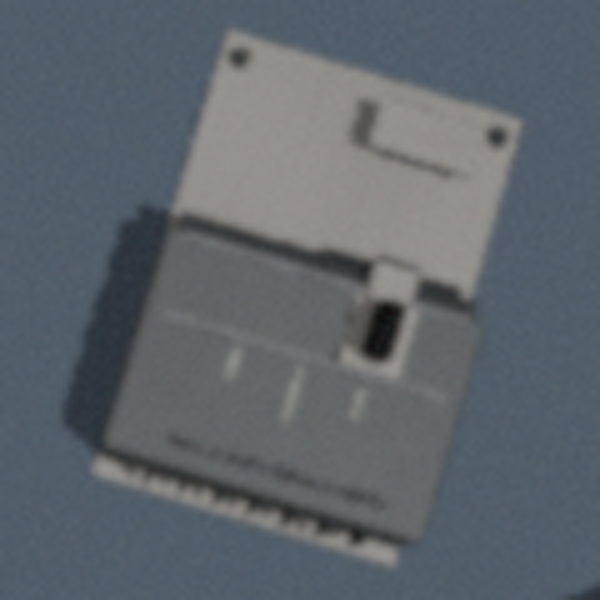

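View pics/c2.png

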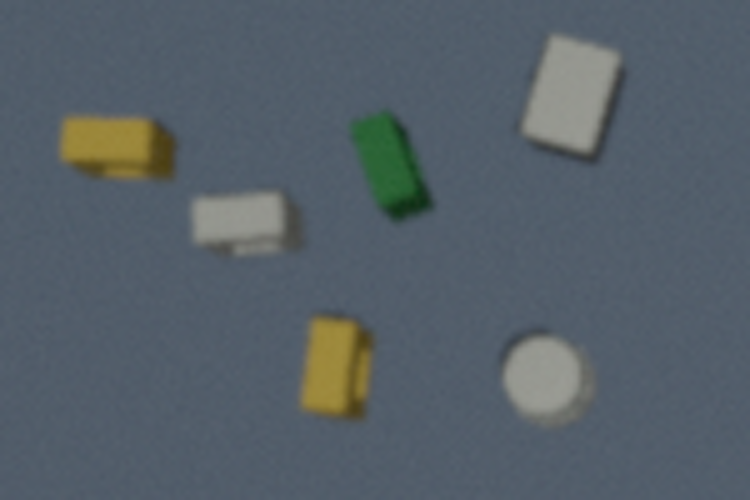

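View pics/c3.png

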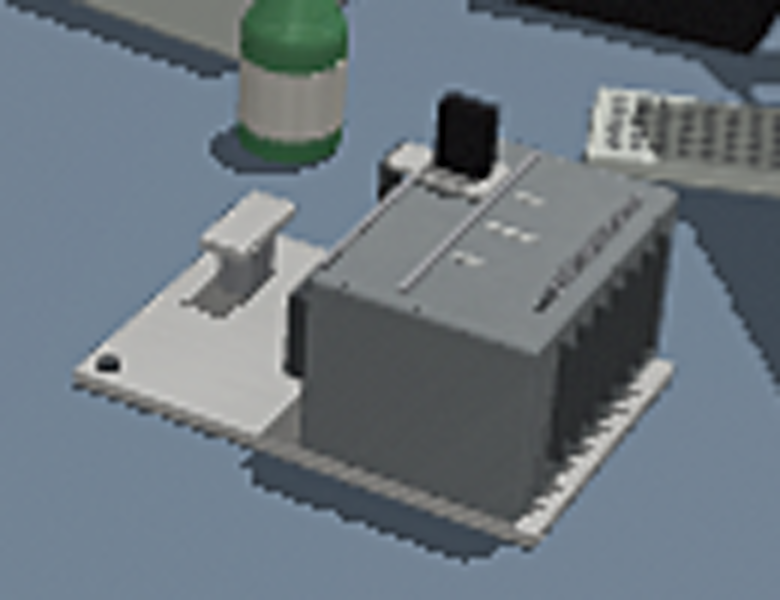

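View pics/c4.png

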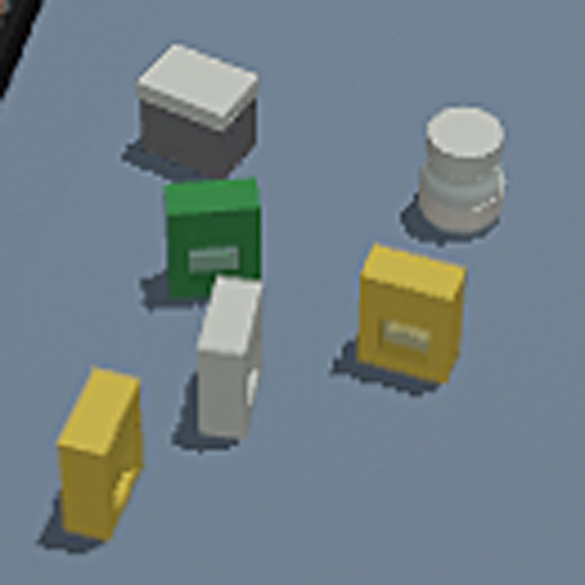

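```bash
python3 - <<'E'
from h import *
import h
print('cass top c', onz('top',(183,254),.064), 'side', onz('side',(301,346),.064))
print('lamp ribs etc')
for uv in [(352,223),(414,241),(389,327),(331,309)]: print(uv,onz('top',uv,.01)[:2])
E
```

```text
cass top c [0.54696249 0.33903067 0.064     ] side [0.55143439 0.33310088 0.064     ]
lamp ribs etc
(352, 223) [ 0.64766185 -0.13815594]
(414, 241) [ 0.59530174 -0.31811472]
(389, 327) [ 0.3478115  -0.24152406]
(331, 309) [ 0.39887292 -0.07698197]
```

```bash
cat > fit.py <<'E'
from h import *
from scipy.optimize import least_squares
T=[((291,397),(-34,0,117)),((420,540),(-98,-90,115)),((103,450),(-98,90,115)),((480,310),(47,-90,115)),((177,225),(47,90,115)),((380,330),(10,-35,162))]
S=[((203,243),(149,-5,50)),((255,192),(149,-65,50)),((297,204),(121,-65,50)),((248,253),(121,-5,50)),((511,231),(-34,0,117)),((538,352),(-98,90,115)),((302,283),(47,90,115)),((678,190),(-98,-90,115)),((470,97),(10,-35,162))]
tu=np.array([(a/5+310-.4,b/5+215-.4) for (a,b),_ in T]);su=np.array([(a/6+300-.4,b/6+185-.4) for (a,b),_ in S])
tp=np.array([p for _,p in T])/1e3;sp=np.array([p for _,p in S])/1e3
def W(q,p):
    c,s=np.cos(q[2]),np.sin(q[2]); return np.c_[q[0]+c*p[:,0]-s*p[:,1],q[1]+s*p[:,0]+c*p[:,1],p[:,2]]
def f(q,t=1,s=1): return np.r_[(proj('top',W(q,tp))-tu).ravel()*t,(proj('side',W(q,sp))-su).ravel()*s]
for w in ((1,1),(1,0),(0,1)):
    r=least_squares(f,[.47,-.2,-.28],args=w,x_scale=[.1,.1,.1]); print(r.x)
    if w==(1,1): print(r.fun.reshape(-1,2).round(1)); Q=r.x
print('ledge',W(Q,np.array([[.135,-.035,.05]])),'tab',W(Q,np.array([[.01,-.035,.162],[.01,0,.162]])))
C=[(193,200),(280,192),(284,235),(195,244)]
P=np.array([onz('top',(a/5+135-.4,b/5+210-.4),.064) for a,b in C]);print(P.round(4),P.mean(0))
D=[(215,278),(262,282),(243,352),(198,348)]
P=np.array([onz('side',(a/4.5+250-.4,b/4.5+280-.4),.064) for a,b in D]);print(P.round(4),P.mean(0))
E
python3 fit.py
```

```text
[ 0.46605076 -0.18152387 -0.2888622 ]
[[-0.2 -0. ]
 [-0.3  4. ]
 [-1.7  2.8]
 [ 2.1 -1.9]
 [-1.2 -3.9]
 [ 1.  -0.3]
 [-1.1 -0.9]
 [-0.9 -0.4]
 [-0.5 -0.1]
 [-1.1 -0.2]
 [-0.1 -0.1]
 [ 2.8  0.6]
 [-2.9 -2.4]
 [ 2.8  0.2]
 [-0.3  0.7]]
[ 0.46648704 -0.18159949 -0.28270055]
[ 0.46569178 -0.18045264 -0.29584113]
ledge [[ 0.58548736 -0.2535301   0.05      ]] tab [[ 0.46566629 -0.21792238  0.162     ]
 [ 0.47563645 -0.18437248  0.162     ]]
[[0.5593 0.3675 0.064 ]
 [0.5641 0.318  0.064 ]
 [0.5397 0.3149 0.064 ]
 [0.5344 0.3654 0.064 ]] [0.54936782 0.34144823 0.064     ]
[[0.5636 0.3211 0.064 ]
 [0.5395 0.3175 0.064 ]
 [0.5357 0.3665 0.064 ]
 [0.5581 0.3698 0.064 ]] [0.54923788 0.34375813 0.064     ]
```

Lamp fit: origin about (0.466, -0.1815), yaw about -0.289. The cassette is at about (0.549, 0.342), yaw about 0.1, and the two cameras agree. I'll move in two legs and look at the ledge with the wrist camera on the way.

```bash
cat >> h.py <<'E'
def plan(x,y,z,az=None):
    s=show(); T=tcp(s); d=np.array([x,y,z])-T[:3,3]; t=T[:3,:3].T@d/0.3
    print('tool units total',t.round(4),'dist',np.linalg.norm(d),'min rows',np.linalg.norm(d)/.05)
    if az is not None:
        a=np.arctan2(T[1,1],T[0,1]); e=(az-a+np.pi)%(2*np.pi)-np.pi; 
        print('az now',a,'rot',[round(x,3) for x in (-np.degrees(e)/5,-np.degrees(np.arcsin(-T[2,0]*0+0))/5,0)])
    # tilt correction keeping tool x down: rotate tool x onto -z
    v=T[:3,:3].T@np.array([0,0,-1.]); c=np.cross([1,0,0],v); print('tilt fix units',(np.degrees(c)/5).round(3))
E
python3 -c "
from h import *
plan(.58,-.25,.25,-.289)"
```

```text
t 0.15 pos [ 0.2341 -0.6059  0.2217] F [-0.1 -0.4  0.6] w 0.995
toolR cols
 [[-6.000e-04  3.605e-01 -9.328e-01]
 [ 1.300e-03 -9.328e-01 -3.605e-01]
 [-1.000e+00 -1.400e-03  1.000e-04]]
tool units total [-0.0933 -0.6912 -1.5031] dist 0.49709816625268266 min rows 9.941963325053653
az now -1.2020193094609892 rot [np.float64(-10.462), np.float64(-0.0), 0]
tilt fix units [-0.     0.001  0.017]
```

```bash
python3 -m jog '[{"rot":[0,0,0],"travel":[-0.02,-0.058,-0.125],"jaw":-1},{"rot":[0,0,0],"travel":[-0.02,-0.058,-0.125],"jaw":-1},{"rot":[0,0,0],"travel":[-0.02,-0.058,-0.125],"jaw":-1},{"rot":[0,0,0],"travel":[-0.02,-0.058,-0.125],"jaw":-1},{"rot":[0,0,0],"travel":[0,-0.058,-0.125],"jaw":-1},{"rot":[0,0,0],"travel":[0,-0.058,-0.125],"jaw":-1},{"rot":[0,0,0],"travel":[0,-0.058,-0.125],"jaw":-1},{"rot":[0,0,0],"travel":[0,-0.058,-0.125],"jaw":-1}]'
python3 -c "
from h import *
plan(.58,-.25,.25,-.289)"
```

```text
time: 0.95
position: [0.4647, -0.3669, 0.2464]
tool_rot: [2.02, 0.377, -2.02]
ft_force: [0.6, -0.8, 0.7]
grip_width: 0.998
t 0.95 pos [ 0.4647 -0.3669  0.2464] F [ 0.6 -0.8  0.7] w 0.998
toolR cols
 [[-3.000e-04  3.604e-01 -9.328e-01]
 [-0.000e+00 -9.328e-01 -3.604e-01]
 [-1.000e+00 -1.000e-04  3.000e-04]]
tool units total [-0.0122 -0.2251 -0.4989] dist 0.1642329444567696 min rows 3.2846588891353914
az now -1.2021332827435671 rot [np.float64(-10.464), np.float64(-0.0), 0]
tilt fix units [-0.     0.003  0.001]
```

```bash
python3 -m jog '[{"rot":[0,0,0],"travel":[0,-0.056,-0.125],"jaw":-1},{"rot":[0,0,0],"travel":[0,-0.056,-0.125],"jaw":-1},{"rot":[0,0,0],"travel":[0,-0.056,-0.125],"jaw":-1},{"rot":[0,0,0],"travel":[0,-0.056,-0.125],"jaw":-1},{"rot":[-1,0,0],"travel":[0,0,0],"jaw":-1},{"rot":[-1,0,0],"travel":[0,0,0],"jaw":-1},{"rot":[-1,0,0],"travel":[0,0,0],"jaw":-1},{"rot":[-1,0,0],"travel":[0,0,0],"jaw":-1}]'
python3 -m jog '[{"rot":[-1,0,0],"travel":[0,0,0],"jaw":-1},{"rot":[-1,0,0],"travel":[0,0,0],"jaw":-1},{"rot":[-1,0,0],"travel":[0,0,0],"jaw":-1},{"rot":[-1,0,0],"travel":[0,0,0],"jaw":-1},{"rot":[-1,0,0],"travel":[0,0,0],"jaw":-1},{"rot":[-1,0,0],"travel":[0,0,0],"jaw":-1},{"rot":[-0.46,0,0],"travel":[0,0,0],"jaw":-1},{"rot":[0,0,0],"travel":[0,0,0],"jaw":-1}]'
python3 -c "
from h import *
import json
s=snap('wrist','w1'); np.save('w1pos.npy',tcp(s))
print(proj('wrist',[[.5855,-.2535,.05]],s))
plan(.549,.342,.2,.1)"
```

```text
time: 1.75
position: [0.5795, -0.2514, 0.246]
tool_rot: [1.801, 0.68, -1.802]
ft_force: [0.3, 0.1, 0.6]
grip_width: 1.002
time: 2.55
position: [0.5794, -0.2516, 0.2461]
tool_rot: [1.419, 1.059, -1.419]
ft_force: [-0.5, -0.4, -0.4]
grip_width: 1.0
[[324.03752826 212.14765782]]
t 2.6 pos [ 0.5794 -0.2516  0.2462] F [-0.3  0.5  0.4] w 0.999
toolR cols
 [[-6.000e-04  9.582e-01 -2.862e-01]
 [ 2.000e-04 -2.862e-01 -9.582e-01]
 [-1.000e+00 -6.000e-04 -0.000e+00]]
tool units total [ 0.1544 -0.6635 -1.8669] dist 0.5961962772065242 min rows 11.923925544130483
az now -0.29028039605386746 rot [np.float64(-4.472), np.float64(-0.0), 0]
tilt fix units [ 0.    -0.     0.007]
```

View pics/w1.png

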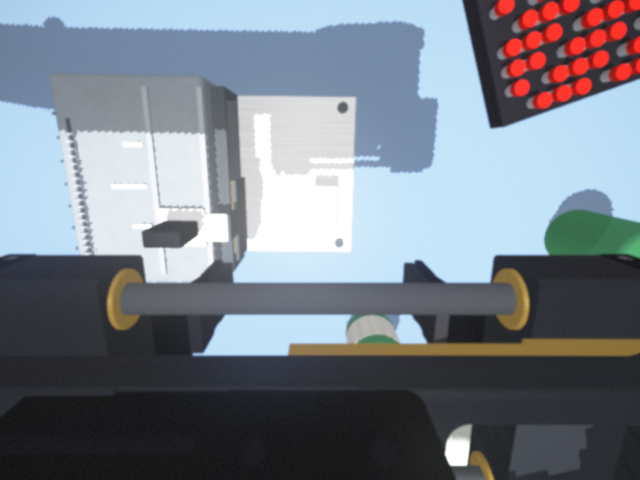

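```bash
cat > ov.py <<'E'
from h import *
import sys
im=cv2.imread('pics/w1.png')
class S(dict):pass
T=np.load('w1pos.npy'); s=dict(position=T[:3,3],tool_rot=R.from_matrix(T[:3,:3]).as_rotvec())
q=[.46605,-.18152,-.2889]
def W(p):
    p=np.array(p)/1e3;c,n=np.cos(q[2]),np.sin(q[2]); return np.c_[q[0]+c*p[:,0]-n*p[:,1],q[1]+n*p[:,0]+c*p[:,1],p[:,2]]
g=cv2.LUT(im,np.clip((np.arange(256)-60)*255/195,0,255).astype('uint8'))
x0,y0,f=40,60,2.2
g=im[y0:y0+220,x0:x0+330]; g=np.clip((g.astype(float)/255)**2.5*255,0,255).astype('uint8')
g=cv2.resize(g,None,fx=f,fy=f,interpolation=2)
L=[[(121,-65,50),(149,-65,50),(149,-5,50),(121,-5,50)],[(-5,-42,162),(25,-42,162),(25,-28,162),(-5,-28,162)],[(-98,-90,115),(47,-90,115),(47,90,115),(-98,90,115)],[(-34,-1,117),(-34,1,117)]]
for l in L:
    p=proj('wrist',W(l),s); print(p.round(1).tolist())
    cv2.polylines(g,[((p-[x0,y0]+.5)*f).round().astype(int)],True,(0,0,255),1)
cv2.imwrite('pics/ov1.png',g)
E
python3 ov.py
```

```text
[[311.2, 239.0], [336.6, 239.0], [337.4, 184.3], [311.0, 184.3]]
[[142.9, 247.8], [182.3, 247.8], [180.5, 230.0], [140.5, 230.0]]
[[74.4, 282.9], [230.6, 282.9], [216.6, 73.4], [34.9, 72.6]]
[[129.6, 187.3], [129.2, 184.9]]
```

View pics/ov1.png

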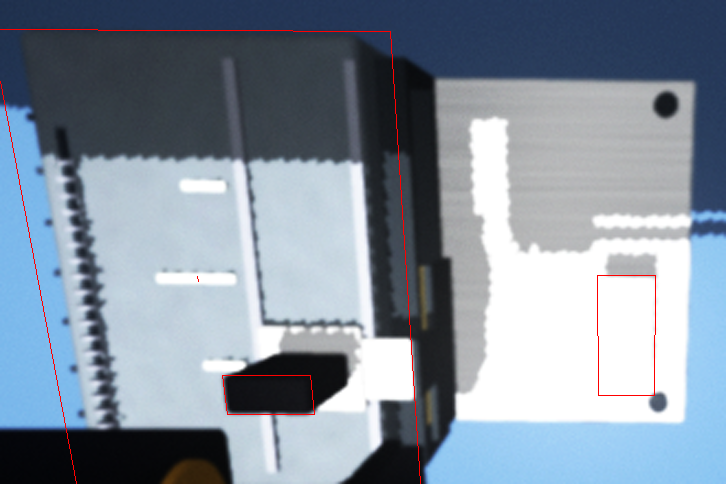

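```bash
cat > fit2.py <<'E'
from h import *
from scipy.optimize import least_squares
T=np.load('w1pos.npy'); s=dict(position=T[:3,3],tool_rot=R.from_matrix(T[:3,:3]).as_rotvec())
pts=[((694.5,81.5),('X',90,10)),((685,422),('X',-90,10)),((197,279),(-34,0,117)),((203,186),None),((269,394),(10,-35,162))]
pts=[p for p in pts if p[1]]
TP=[((291,397),(-34,0,117)),((380,330),(10,-35,162)),((230,30),('X',90,10)),((522,120),('X',-90,10))]
SP=[((203,243),(149,-5,50)),((255,192),(149,-65,50)),((297,204),(121,-65,50)),((248,253),(121,-5,50)),((511,231),(-34,0,117)),((470,97),(10,-35,162)),((76,376),('X',90,10))]
def W(q,p):
    p=np.array([[q[3]*1e3 if v=='X' else v for v in r] for r in p],float)/1e3
    c,n=np.cos(q[2]),np.sin(q[2]); return np.c_[q[0]+c*p[:,0]-n*p[:,1],q[1]+n*p[:,0]+c*p[:,1],p[:,2]]
def f(q,ws=(1,1,1)):
    o=[]
    for n,L,x0,y0,k,w in (('wrist',pts,40,60,2.2,ws[0]),('top',TP,310,215,5,ws[1]),('side',SP,300,185,6,ws[2])):
        if not w: continue
        uv=np.array([(a/k+x0-.4,b/k+y0-.4) for (a,b),_ in L]); o.append((proj(n,W(q,[p for _,p in L]),s)-uv).ravel()*w)
    return np.concatenate(o)
for ws in ((1,1,1),(1,0,0),(0,1,0),(0,0,1)):
    r=least_squares(f,[.466,-.18,-.29,.17],args=(ws,)); q=r.x; print(ws,q.round(4),'ledge',W(q,[(135,-35,50)]).round(4))
    print(r.fun.reshape(-1,2).round(1).tolist())
E
python3 fit2.py
```

```text
(1, 1, 1) [ 0.4659 -0.1818 -0.2977  0.1695] ledge [[ 0.5846 -0.2549  0.05  ]]
[[0.5, -0.7], [-0.6, 0.1], [0.1, -0.3], [-0.8, 0.8], [-0.2, 0.0], [1.1, -0.1], [-1.1, 0.2], [-0.2, 0.3], [-0.8, -1.1], [-0.5, -0.5], [-0.1, -0.2], [-0.8, -0.4], [-0.0, -0.1], [-0.1, 0.6], [-0.5, -1.3]]
(1, 0, 0) [ 0.4661 -0.1819 -0.2973  0.1692] ledge [[ 0.5849 -0.2549  0.05  ]]
[[0.5, -0.7], [-0.5, 0.1], [0.5, -0.3], [-0.4, 0.8]]
(0, 1, 0) [ 0.4658 -0.1812 -0.3075  0.171 ] ledge [[ 0.5839 -0.2554  0.05  ]]
[[-0.6, 0.0], [0.9, 0.1], [-0.5, -0.4], [0.2, 0.3]]
(0, 0, 1) [ 0.4638 -0.1807 -0.2863  0.1689] ledge [[ 0.5834 -0.2524  0.05  ]]
[[-0.5, -0.6], [-0.4, -0.1], [0.0, 0.2], [-0.5, 0.1], [0.7, 0.1], [0.4, 0.9], [0.2, -0.6]]
```

Joint fit from all three cameras: lamp (0.466, -0.182), yaw -0.297; ledge top centre (0.5847, -0.2548), residuals under 1.5 px. Next I'll go to above the cassette.

```bash
python3 -m jog '[{"rot":[0,0,0],"travel":[0,-0.051,-0.144],"jaw":-1},{"rot":[0,0,0],"travel":[0,-0.051,-0.144],"jaw":-1},{"rot":[0,0,0],"travel":[0,-0.051,-0.144],"jaw":-1},{"rot":[0,0,0],"travel":[0,-0.051,-0.144],"jaw":-1},{"rot":[0,0,0],"travel":[0,-0.051,-0.144],"jaw":-1},{"rot":[0,0,0],"travel":[0,-0.051,-0.144],"jaw":-1},{"rot":[0,0,0],"travel":[0,-0.051,-0.144],"jaw":-1},{"rot":[0,0,0],"travel":[0,-0.051,-0.144],"jaw":-1}]' 4
python3 -m jog '[{"rot":[0,0,0],"travel":[0,-0.051,-0.144],"jaw":-1},{"rot":[0,0,0],"travel":[0,-0.051,-0.144],"jaw":-1},{"rot":[0,0,0],"travel":[0,-0.051,-0.144],"jaw":-1},{"rot":[-0.9,0,0],"travel":[0,0,0],"jaw":-1},{"rot":[-0.9,0,0],"travel":[0,0,0],"jaw":-1},{"rot":[-0.9,0,0],"travel":[0,0,0],"jaw":-1},{"rot":[-0.9,0,0],"travel":[0,0,0],"jaw":-1},{"rot":[-0.87,0,0],"travel":[0,0,0],"jaw":-1}]'
python3 -c "
from h import *
s=snap('wrist','w2'); np.save('w2pos.npy',tcp(s))
print(proj('wrist',[[.549,.342,.064]],s))
plan(.549,.342,.2,.1)"
```

```text
time: 3.4
position: [0.5605, 0.1162, 0.2467]
tool_rot: [1.42, 1.057, -1.42]
ft_force: [0.1, -0.1, 0.3]
grip_width: 0.997
time: 4.2
position: [0.5538, 0.2518, 0.2463]
tool_rot: [1.133, 1.256, -1.133]
ft_force: [0.8, 0.0, -0.5]
grip_width: 1.002
[[322.49385995 123.57278702]]
t 4.25 pos [0.5537 0.2518 0.2463] F [ 0.5 -0.6 -0.3] w 0.999
toolR cols
 [[-4.000e-04  9.944e-01  1.055e-01]
 [-3.000e-04  1.055e-01 -9.944e-01]
 [-1.000e+00 -4.000e-04  3.000e-04]]
tool units total [ 0.1542  0.0161 -0.3006] dist 0.10147016191574476 min rows 2.029403238314895
az now 0.10573712952819612 rot [np.float64(0.066), np.float64(-0.0), 0]
tilt fix units [-0.     0.003  0.005]
```

View pics/w2.png

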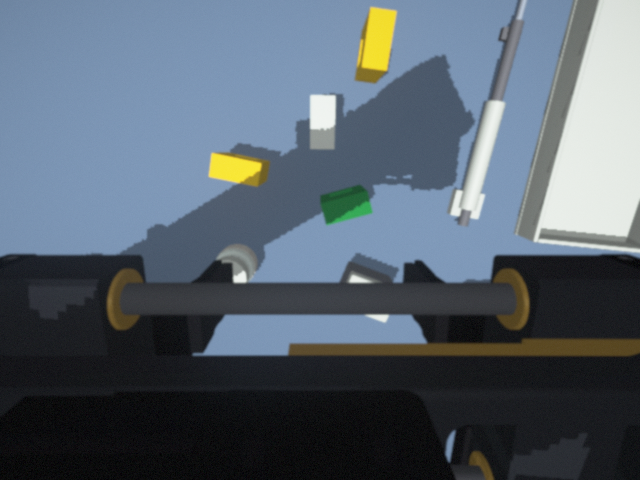

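```bash
python3 - <<'E'
import cv2
t=cv2.imread('pics/w2.png')
cv2.imwrite('pics/c5.png',cv2.resize(t[80:165,285:365],None,fx=7,fy=7,interpolation=2))
E
```

```text
(no output)
```

View pics/c5.png

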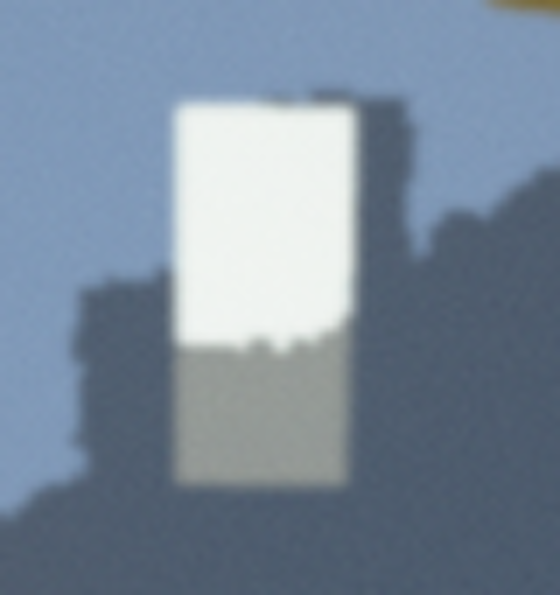

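```bash
python3 - <<'E'
from h import *
T=np.load('w2pos.npy'); s=dict(position=T[:3,3],tool_rot=R.from_matrix(T[:3,:3]).as_rotvec())
P=np.array([onz('wrist',(a/7+285-.4,b/7+80-.4),.064,s) for a,b in [(174,102),(357,102),(350,487),(174,487)]]);print(P.round(4),P.mean(0).round(4))
for i,j in((0,3),(1,2)):
    d=P[i]-P[j];print(np.linalg.norm(d),np.arctan2(-d[0],d[1]))
for i,j in((0,1),(3,2)):
    d=P[j]-P[i];print(np.linalg.norm(d),np.arctan2(d[1],d[0]))
plan(*(P.mean(0)[:2]),.12,.095)
E
```

```text
[[0.5337 0.3673 0.064 ]
 [0.5586 0.3699 0.064 ]
 [0.5636 0.3192 0.064 ]
 [0.5387 0.3166 0.064 ]] [0.5486 0.3432 0.064 ]
0.05099849750407342 0.09799249119372797
0.05099697176906421 0.09763112655541877
0.0250014577701658 0.103920755787227
0.02498303871049952 0.10398633172697254
t 4.25 pos [0.5537 0.2518 0.2463] F [ 0.5 -0.6 -0.3] w 0.999
toolR cols
 [[-4.000e-04  9.944e-01  1.055e-01]
 [-3.000e-04  1.055e-01 -9.944e-01]
 [-1.000e+00 -4.000e-04  3.000e-04]]
tool units total [ 0.4209  0.0155 -0.3049] dist 0.15598733862666767 min rows 3.119746772533353
az now 0.10573712952819612 rot [np.float64(0.123), np.float64(-0.0), 0]
tilt fix units [-0.     0.003  0.005]
```

```bash
python3 -m jog '[{"rot":[0.05,0,0],"travel":[0.04,0.005,-0.102],"jaw":0},{"rot":[0,0,0],"travel":[0.04,0.005,-0.102],"jaw":0},{"rot":[0,0,0],"travel":[0.04,0.005,-0.101],"jaw":0},{"rot":[0,0,0],"travel":[0.15,0,0],"jaw":0},{"rot":[0,0,0],"travel":[0.13,0,0],"jaw":0},{"rot":[0,0,0],"travel":[0,0,0],"jaw":0},{"rot":[0,0,0],"travel":[0,0,0],"jaw":0}]'
python3 -c "
from h import *
s=snap('side','s3')
plan(.5486,.3432,.033,.1)
t=cv2.imread('pics/s3.png')
cv2.imwrite('pics/c6.png',cv2.resize(t[240:410,220:420],None,fx=3.5,fy=3.5,interpolation=2))"
```

```text
time: 4.95
position: [0.5494, 0.3432, 0.1268]
tool_rot: [1.138, 1.253, -1.14]
ft_force: [0.2, 0.2, 1.4]
grip_width: 0.517
t 5.0 pos [0.5503 0.344  0.1284] F [0.3 0.5 0.2] w 0.51
toolR cols
 [[ 0.0018  0.9955  0.095 ]
 [ 0.0013  0.095  -0.9955]
 [-1.      0.0019 -0.0012]]
tool units total [ 0.318  -0.0064  0.0024] dist 0.0954267910249987 min rows 1.9085358204999738
az now 0.09517450639121355 rot [np.float64(-0.055), np.float64(-0.0), 0]
tilt fix units [ 0.    -0.013 -0.022]
```

View pics/c6.png

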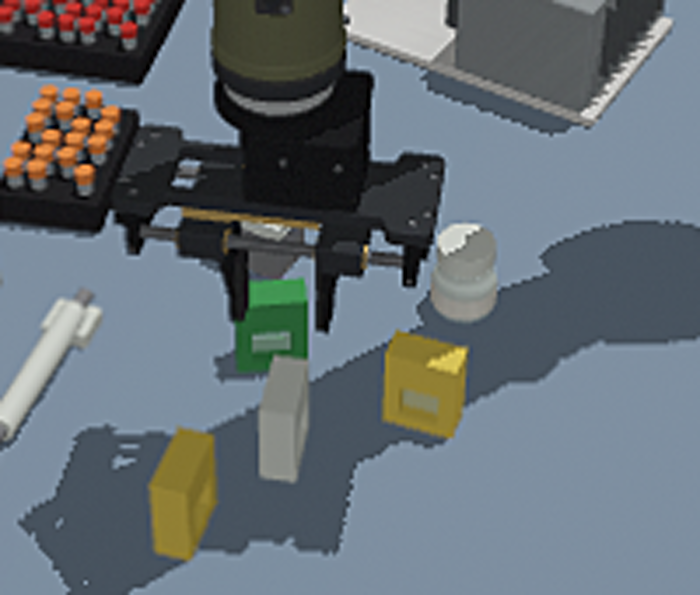

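```bash
python3 -m jog '[{"rot":[0,0,0],"travel":[0.1,-0.004,0],"jaw":0},{"rot":[0,0,0],"travel":[0.1,0,0],"jaw":0},{"rot":[0,0,0],"travel":[0.08,0,0],"jaw":0},{"rot":[0,0,0],"travel":[0.034,0,0],"jaw":0},{"rot":[0,0,0],"travel":[0,0,0],"jaw":0},{"rot":[0,0,0],"travel":[0,0,0],"jaw":0}]'
python3 -c "
from h import *
plan(.5486,.3432,.033,.1)"
```

```text
time: 5.6
position: [0.5495, 0.3442, 0.0346]
tool_rot: [1.141, 1.252, -1.135]
ft_force: [-0.6, -0.2, 0.2]
grip_width: 0.502
t 5.6 pos [0.5495 0.3442 0.0346] F [-0.6 -0.2  0.2] w 0.502
toolR cols
 [[ 0.0028  0.9954  0.0959]
 [ 0.0017  0.0959 -0.9954]
 [-1.      0.0029 -0.0014]]
tool units total [ 0.0053 -0.0033  0.0031] dist 0.0020963224415272786 min rows 0.04192644883054557
az now 0.096008026104677 rot [np.float64(-0.046), np.float64(-0.0), 0]
tilt fix units [ 0.    -0.016 -0.034]
```

```bash
python3 -m jog '[{"rot":[-0.05,-0.016,-0.034],"travel":[0.005,-0.003,0.003],"jaw":0},{"rot":[0,0,0],"travel":[0,0,0],"jaw":1},{"rot":[0,0,0],"travel":[0,0,0],"jaw":1},{"rot":[0,0,0],"travel":[0,0,0],"jaw":1},{"rot":[0,0,0],"travel":[0,0,0],"jaw":1},{"rot":[0,0,0],"travel":[0,0,0],"jaw":1}]' 20
python3 -c "
from h import *
plan(.5486,.3432,.2,.1)"
```

```text
time: 6.2
position: [0.5476, 0.3423, 0.0311]
tool_rot: [1.132, 1.256, -1.137]
ft_force: [0.5, -0.7, 1.8]
grip_width: 0.275
t 6.2 pos [0.5476 0.3423 0.0311] F [ 0.5 -0.7  1.8] w 0.275
toolR cols
 [[-0.0024  0.9949  0.1007]
 [-0.0016  0.1007 -0.9949]
 [-1.     -0.0026  0.0014]]
tool units total [-0.5632  0.0022 -0.0017] dist 0.16895178464757707 min rows 3.379035692951541
az now 0.10083044279565036 rot [np.float64(0.01), np.float64(-0.0), 0]
tilt fix units [-0.     0.016  0.029]
```

```bash
python3 -m jog '[{"rot":[0,0,0],"travel":[-0.06,0,0],"jaw":1},{"rot":[0,0,0],"travel":[-0.13,0,0],"jaw":1},{"rot":[0,0,0],"travel":[-0.15,0,0],"jaw":1},{"rot":[0,0,0],"travel":[-0.15,0,0],"jaw":1},{"rot":[0,0,0],"travel":[-0.07,0,0],"jaw":1},{"rot":[0,0,0],"travel":[0,0,0],"jaw":1}]'
python3 -c "
from h import *
plan(.5845,-.2545,.2,-.297)"
```

```text
time: 6.8
position: [0.5492, 0.3445, 0.2042]
tool_rot: [1.138, 1.254, -1.13]
ft_force: [0.4, -0.1, -0.7]
grip_width: 0.278
t 6.8 pos [0.5492 0.3445 0.2042] F [ 0.4 -0.1 -0.7] w 0.278
toolR cols
 [[ 0.004   0.9949  0.1011]
 [ 0.0023  0.1011 -0.9949]
 [-1.      0.0042 -0.0019]]
tool units total [ 0.01   -0.0848  1.9985] dist 0.6000839081328534 min rows 12.001678162657067
az now 0.10128089524746697 rot [np.float64(4.564), np.float64(-0.0), 0]
tilt fix units [ 0.    -0.022 -0.048]
```

```bash
python3 -m jog '[{"rot":[0,0,0],"travel":[0,-0.005,0.06],"jaw":1},{"rot":[0,0,0],"travel":[0,-0.005,0.12],"jaw":1},{"rot":[0,0,0],"travel":[0,-0.005,0.14],"jaw":1},{"rot":[0,0,0],"travel":[0,-0.005,0.14],"jaw":1},{"rot":[0,0,0],"travel":[0,-0.005,0.14],"jaw":1},{"rot":[0,0,0],"travel":[0,-0.005,0.14],"jaw":1},{"rot":[0,0,0],"travel":[0,-0.005,0.14],"jaw":1},{"rot":[0,0,0],"travel":[0,-0.005,0.14],"jaw":1}]'
python3 -m jog '[{"rot":[0,0,0],"travel":[0,-0.006,0.14],"jaw":1},{"rot":[0,0,0],"travel":[0,-0.006,0.14],"jaw":1},{"rot":[0,0,0],"travel":[0,-0.006,0.14],"jaw":1},{"rot":[0,0,0],"travel":[0,-0.006,0.14],"jaw":1},{"rot":[0,0,0],"travel":[0,-0.006,0.14],"jaw":1},{"rot":[0,0,0],"travel":[0,-0.006,0.14],"jaw":1},{"rot":[0,0,0],"travel":[0,-0.006,0.12],"jaw":1},{"rot":[0,0,0],"travel":[0,-0.006,0.06],"jaw":1}]'
python3 -m jog '[{"rot":[0.6,0,0],"travel":[0,0,0],"jaw":1},{"rot":[0.8,0,0],"travel":[0,0,0],"jaw":1},{"rot":[0.9,0,0],"travel":[0,0,0],"jaw":1},{"rot":[0.9,0,0],"travel":[0,0,0],"jaw":1},{"rot":[0.8,0,0],"travel":[0,0,0],"jaw":1},{"rot":[0.56,0,0],"travel":[0,0,0],"jaw":1},{"rot":[0,0,0],"travel":[0,0,0],"jaw":1},{"rot":[0,0,0],"travel":[0,0,0],"jaw":1}]'
python3 -c "
from h import *
plan(.5845,-.2545,.16,-.297)
snap('wrist','w4');snap('side','s4')"
```

```text
time: 7.6
position: [0.5656, 0.0351, 0.1982]
tool_rot: [1.131, 1.258, -1.139]
ft_force: [1.4, -1.2, -1.0]
grip_width: 0.273
time: 8.4
position: [0.5814, -0.2734, 0.198]
tool_rot: [1.134, 1.256, -1.143]
ft_force: [0.5, 0.1, -1.6]
grip_width: 0.271
time: 9.2
position: [0.5831, -0.2677, 0.1993]
tool_rot: [1.42, 1.057, -1.426]
ft_force: [0.1, -0.0, -0.8]
grip_width: 0.28
t 9.2 pos [ 0.5831 -0.2677  0.1993] F [ 0.1 -0.  -0.8] w 0.28
toolR cols
 [[-3.700e-03  9.569e-01 -2.902e-01]
 [-8.000e-04 -2.902e-01 -9.570e-01]
 [-1.000e+00 -3.300e-03  1.800e-03]]
tool units total [ 0.131  -0.0079 -0.0437] dist 0.041496077610387726 min rows 0.8299215522077544
az now -0.29447458365051876 rot [np.float64(0.029), np.float64(-0.0), 0]
tilt fix units [-0.     0.021  0.037]
```

View pics/w4.png

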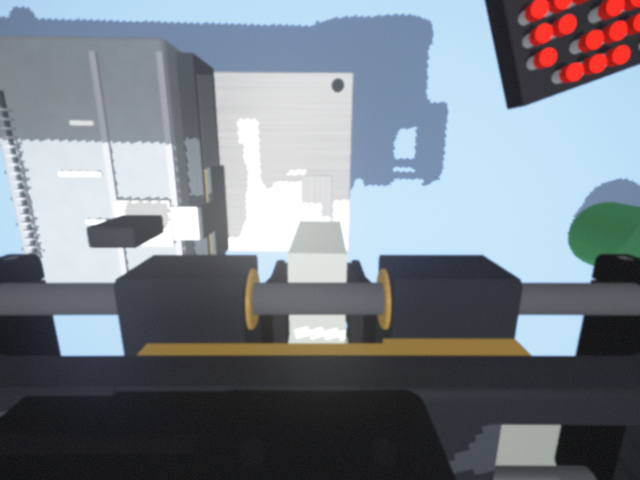

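View pics/s4.png

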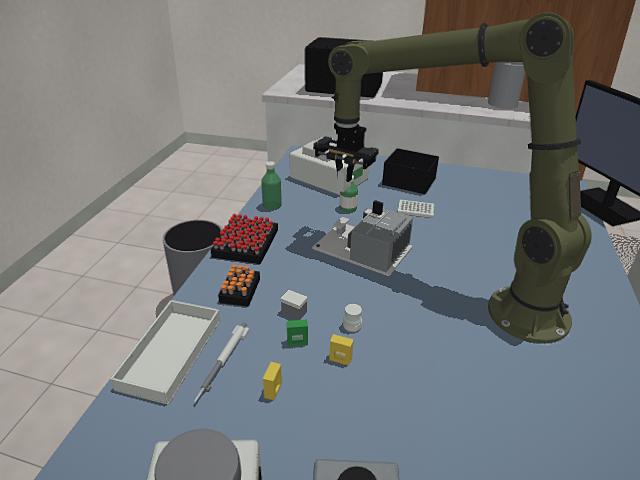

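```bash
python3 -m jog '[{"rot":[0.03,0.01,0.02],"travel":[0.06,-0.004,-0.02],"jaw":1},{"rot":[0,0,0],"travel":[0.1,-0.004,-0.02],"jaw":1},{"rot":[0,0,0],"travel":[0.1,0,0],"jaw":1},{"rot":[0,0,0],"travel":[0.06,0,0],"jaw":1},{"rot":[0,0,0],"travel":[0.02,0,0],"jaw":1},{"rot":[0,0,0],"travel":[0,0,0],"jaw":1},{"rot":[0,0,0],"travel":[0,0,0],"jaw":1},{"rot":[0,0,0],"travel":[0,0,0],"jaw":1}]'
python3 -c "
from h import *
snap('side','s5');snap('wrist','w5')
plan(.5844,-.2557,.083,-.297)
t=cv2.imread('pics/s5.png')
cv2.imwrite('pics/c7.png',cv2.resize(t[120:280,300:430],None,fx=4,fy=4,interpolation=2))"
```

```text
time: 10.1
position: [0.5853, -0.2573, 0.0994]
tool_rot: [1.426, 1.049, -1.426]
ft_force: [0.6, -0.6, -0.5]
grip_width: 0.274
t 10.2 pos [ 0.5851 -0.2572  0.0991] F [ 0.8  0.  -1.3] w 0.274
toolR cols
 [[ 0.001   0.9554 -0.2952]
 [-0.0024 -0.2952 -0.9554]
 [-1.      0.0016  0.002 ]]
tool units total [ 0.0535 -0.0038 -0.0042] dist 0.01614676450787836 min rows 0.32293529015756717
az now -0.2996420603918188 rot [np.float64(-0.03), np.float64(-0.0), 0]
tilt fix units [ 0.     0.023 -0.019]
```

View pics/c7.png

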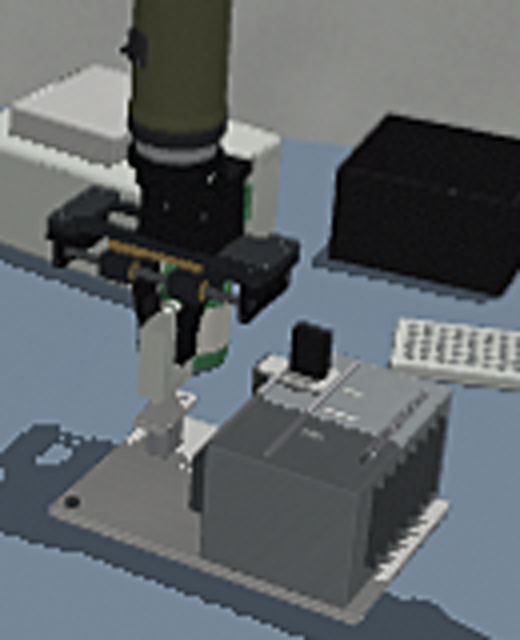

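View pics/w5.png

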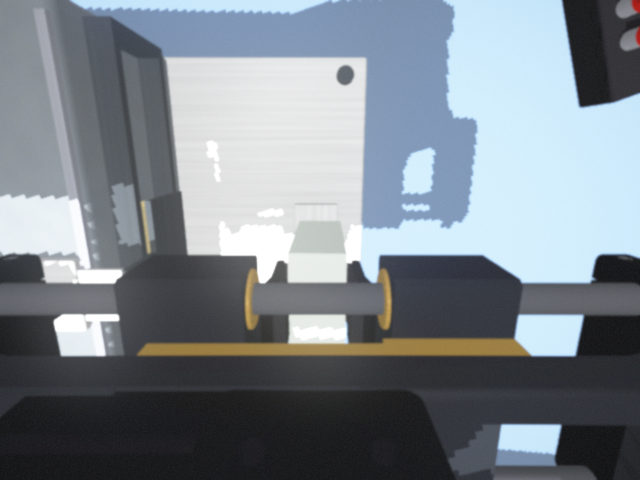

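```bash
python3 - <<'E'
from h import *
s=ctrl.get_state()
im=cv2.imread('pics/w5.png'); x0,y0,f=260,180,8
g=cv2.resize(im[y0:y0+72,x0:x0+95],None,fx=f,fy=f,interpolation=2)
q=[.466,-.1818,-.297]
def W(p):
    p=np.array(p)/1e3;c,n=np.cos(q[2]),np.sin(q[2]); return np.c_[q[0]+c*p[:,0]-n*p[:,1],q[1]+n*p[:,0]+c*p[:,1],p[:,2]]
for z in (50,42):
    p=proj('wrist',W([(121,-65,z),(149,-65,z),(149,-5,z),(121,-5,z)]),s); cv2.polylines(g,[((p-[x0,y0]+.5)*f).round().astype(int)],True,(0,0,255),1)
    print(p[2:].round(1))
cv2.imwrite('pics/ov5.png',g)
E
```

```text
[[338.6 203.9]
 [294.4 204. ]]
[[337.8 201.9]
 [295.2 202. ]]
```

View pics/ov5.png

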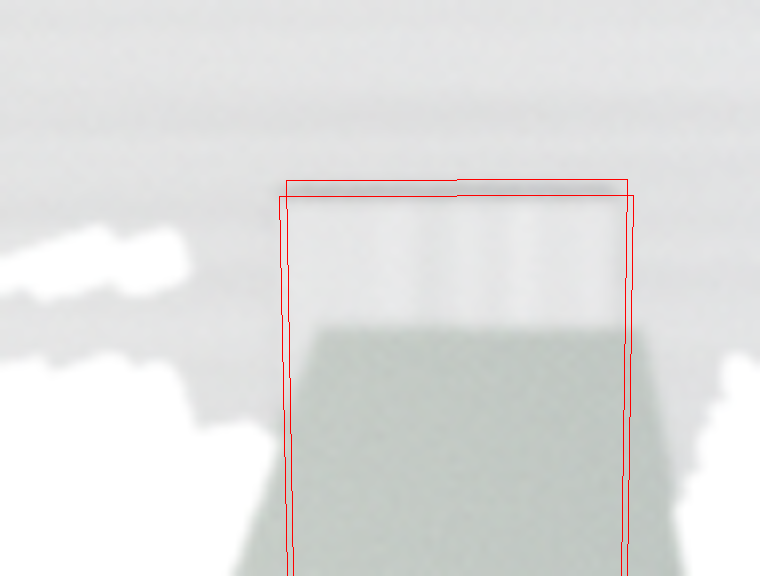

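```bash
python3 - <<'E'
from h import *
s=ctrl.get_state();Rm=tcp(s)[:3,:3]
zb=.0991-.0311
a=[onz('wrist',(260+u/8-.4,180+328/8-.4),zb,s) for u in (316,643)]
b=[onz('wrist',(260+u/8-.4,180+195/8-.4),.05,s) for u in (281,629)]
b2=[onz('wrist',(260+u/8-.4,180+183/8-.4),.042,s) for u in (283,617)]
for n,v in (('cass',a),('ledge',b),('ledge bot',b2)):
    v=np.array(v); print(n,'width',np.linalg.norm(v[1]-v[0]),'tool yz mm',((v-np.array(s['position']))@Rm*1e3)[:,1:].round(2).tolist())
E
```

```text
cass width 0.023989612724124854 tool yz mm [[-11.26, -25.34], [12.73, -25.36]]
ledge width 0.02756706040769308 tool yz mm [[-14.91, -32.3], [12.66, -32.32]]
ledge bot width 0.02742940175204188 tool yz mm [[-15.28, -32.01], [12.15, -32.04]]
```

```bash
python3 -m jog '[{"rot":[0,0.01,-0.01],"travel":[0.02,-0.006,-0.006],"jaw":1},{"rot":[0,0,0],"travel":[0.02,0,0],"jaw":1},{"rot":[0,0,0],"travel":[0.005,0,0],"jaw":1},{"rot":[0,0,0],"travel":[0,0,0],"jaw":1},{"rot":[0,0,0],"travel":[0,0,0],"jaw":1},{"rot":[0,0,0],"travel":[0,0,0],"jaw":1}]'
python3 - <<'E'
from h import *
s=snap('wrist','w6')
plan(.5844,-.2557,.0811,-.297)
im=cv2.imread('pics/w6.png'); x0,y0,f=260,180,8
g=cv2.resize(im[y0:y0+72,x0:x0+95],None,fx=f,fy=f,interpolation=2)
cv2.imwrite('pics/c8.png',g)
E
```

```text
time: 10.8
position: [0.5833, -0.2548, 0.0844]
tool_rot: [1.425, 1.053, -1.428]
ft_force: [-0.0, 0.7, -1.3]
grip_width: 0.275
t 10.85 pos [ 0.5833 -0.2548  0.0845] F [ 0.3 -0.1 -1.6] w 0.277
toolR cols
 [[-1.000e-03  9.554e-01 -2.952e-01]
 [-5.000e-04 -2.952e-01 -9.554e-01]
 [-1.000e+00 -8.000e-04  8.000e-04]]
tool units total [0.0113 0.0044 0.0018] dist 0.0036630665071171035 min rows 0.07326133014234207
az now -0.29969892433613937 rot [np.float64(-0.031), np.float64(-0.0), 0]
tilt fix units [-0.     0.009  0.01 ]
```

View pics/c8.png

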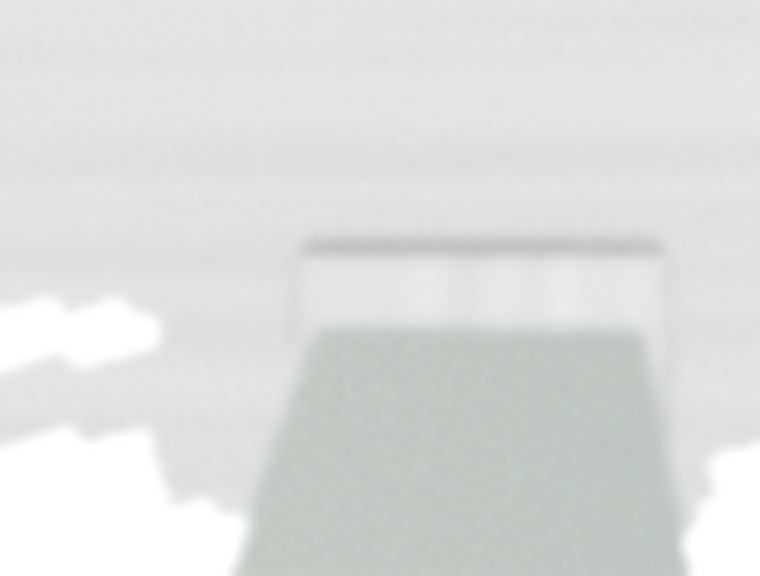

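```bash
python3 -m jog '[{"rot":[0,0,0],"travel":[0.006,0,0],"jaw":1},{"rot":[0,0,0],"travel":[0.004,0,0],"jaw":1},{"rot":[0,0,0],"travel":[0.002,0,0],"jaw":1},{"rot":[0,0,0],"travel":[0,0,0],"jaw":1},{"rot":[0,0,0],"travel":[0,0,0],"jaw":1}]'
```

```text
time: 11.35
position: [0.5832, -0.2548, 0.081]
tool_rot: [1.425, 1.052, -1.428]
ft_force: [-1.8, 0.4, 1.1]
grip_width: 0.279
```

```bash
python3 -m jog '[{"rot":[0,0,0],"travel":[0.002,0,0],"jaw":1},{"rot":[0,0,0],"travel":[0,0,0],"jaw":1},{"rot":[0,0,0],"travel":[0,0,0],"jaw":1}]'
python3 -m jog '[{"rot":[0,0,0],"travel":[0,0,0],"jaw":0.4},{"rot":[0,0,0],"travel":[0,0,0],"jaw":0.3},{"rot":[0,0,0],"travel":[0,0,0],"jaw":0.15},{"rot":[0,0,0],"travel":[0,0,0],"jaw":0.0},{"rot":[0,0,0],"travel":[0,0,0],"jaw":0.0}]'
python3 - <<'E'
from h import *
s=snap('wrist','w7');snap('side','s7')
plan(.5844,-.2557,.22,-.297)
im=cv2.imread('pics/w7.png'); x0,y0,f=220,180,4.5
a=cv2.resize(im[y0:y0+130,x0:x0+175],None,fx=f,fy=f,interpolation=2)
cv2.imwrite('pics/c9.png',a)
t=cv2.imread('pics/s7.png')
cv2.imwrite('pics/c10.png',cv2.resize(t[150:280,300:430],None,fx=4.5,fy=4.5,interpolation=2))
E
```

```text
time: 11.65
position: [0.5836, -0.2549, 0.0808]
tool_rot: [1.426, 1.052, -1.427]
ft_force: [0.1, 0.2, 6.0]
grip_width: 0.271
time: 12.15
position: [0.5829, -0.2547, 0.0798]
tool_rot: [1.425, 1.053, -1.428]
ft_force: [-0.3, 0.4, 0.4]
grip_width: 0.481
t 12.25 pos [ 0.583  -0.2547  0.0799] F [-0.6  0.3 -0. ] w 0.488
toolR cols
 [[-1.700e-03  9.554e-01 -2.952e-01]
 [-2.000e-04 -2.952e-01 -9.554e-01]
 [-1.000e+00 -1.600e-03  7.000e-04]]
tool units total [-0.4671  0.0047  0.0022] dist 0.1401248038428607 min rows 2.8024960768572136
az now -0.2996725380491852 rot [np.float64(-0.031), np.float64(-0.0), 0]
tilt fix units [-0.     0.008  0.018]
```

View pics/c9.png

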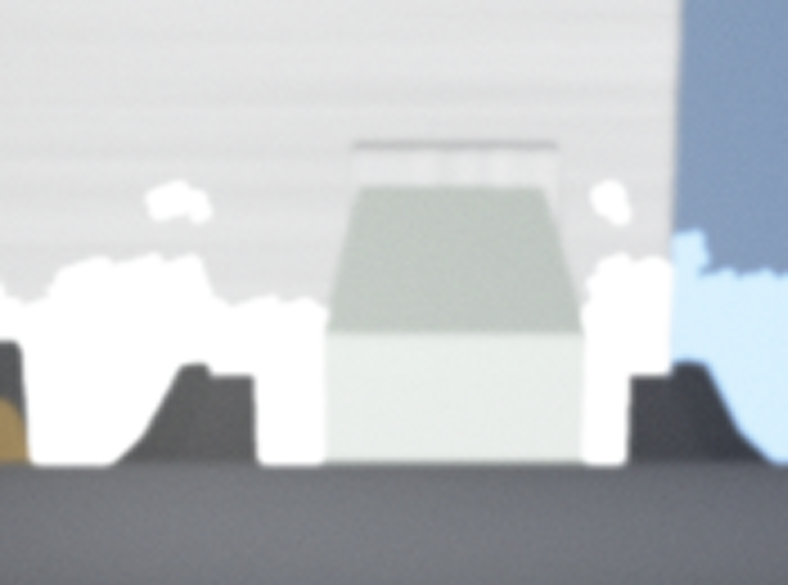

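View pics/c10.png

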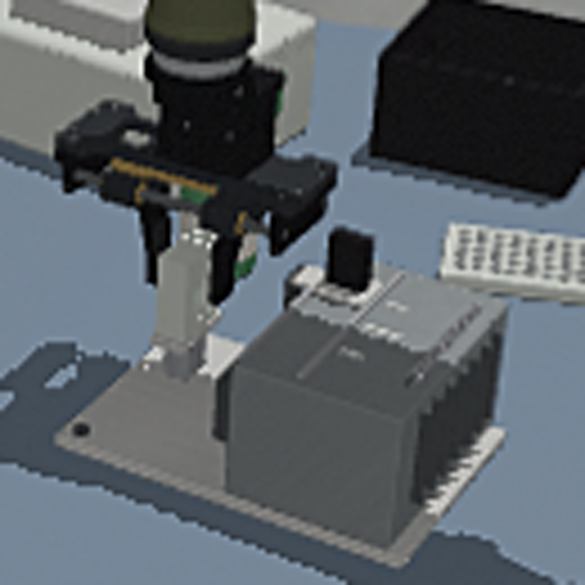

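Released, and the cassette stands on the ledge. Retreating straight up.

```bash
python3 -m jog '[{"rot":[0,0,0],"travel":[-0.03,0.003,0],"jaw":0},{"rot":[0,0,0],"travel":[-0.1,0,0],"jaw":0},{"rot":[0,0,0],"travel":[-0.15,0,0],"jaw":0},{"rot":[0,0,0],"travel":[-0.15,0,0],"jaw":0},{"rot":[0,0,0],"travel":[-0.12,0,0],"jaw":0},{"rot":[0,0,0],"travel":[0,0,0],"jaw":0}]'
python3 - <<'E'
from h import *
s=snap('wrist','w8');np.save('w8pos.npy',tcp(s));snap('side','s8')
plan(.469,-.228,.25,-1.867)
t=cv2.imread('pics/s8.png')
cv2.imwrite('pics/c11.png',cv2.resize(t[150:280,300:430],None,fx=4.5,fy=4.5,interpolation=2))
E
```

```text
time: 12.85
position: [0.5874, -0.2555, 0.2528]
tool_rot: [1.428, 1.042, -1.42]
ft_force: [0.6, -0.6, 0.8]
grip_width: 0.5
t 12.95 pos [ 0.5848 -0.255   0.2468] F [-0.1 -0.1 -0.9] w 0.5
toolR cols
 [[ 0.0011  0.9555 -0.2951]
 [-0.0017 -0.2951 -0.9555]
 [-1.      0.0015  0.0014]]
tool units total [-0.0113 -0.3955  0.028 ] dist 0.11898229507452276 min rows 2.379645901490455
az now -0.29951908953541945 rot [np.float64(17.962), np.float64(-0.0), 0]
tilt fix units [ 0.     0.016 -0.017]
```

View pics/w8.png

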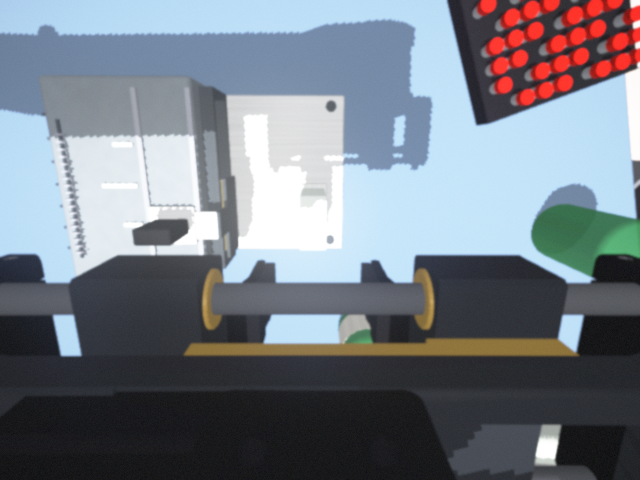

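View pics/c11.png

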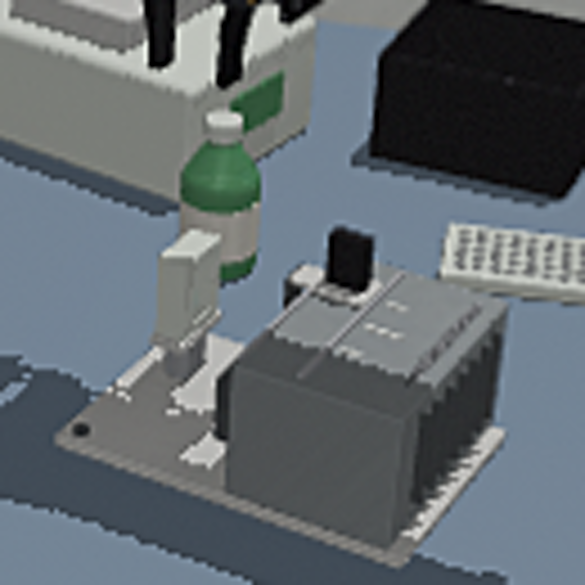

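Cassette is upright and square on the ledge, and the shutter is still shut. I'll turn a quarter so the jaws close along lamp y with the camera facing the ribs.

```bash
python3 -m jog '[{"rot":[-1,0,0],"travel":[0,0,0],"jaw":0},{"rot":[-1,0,0],"travel":[0,0,0],"jaw":0},{"rot":[-1,0,0],"travel":[0,0,0],"jaw":0},{"rot":[-1,0,0],"travel":[0,0,0],"jaw":0},{"rot":[-1,0,0],"travel":[0,0,0],"jaw":0},{"rot":[-1,0,0],"travel":[0,0,0],"jaw":0},{"rot":[-1,0,0],"travel":[0,0,0],"jaw":0},{"rot":[-1,0,0],"travel":[0,0,0],"jaw":0}]'
python3 -m jog '[{"rot":[-1,0,0],"travel":[0,0,0],"jaw":0},{"rot":[-1,0,0],"travel":[0,0,0],"jaw":0},{"rot":[-1,0,0],"travel":[0,0,0],"jaw":0},{"rot":[-1,0,0],"travel":[0,0,0],"jaw":0},{"rot":[-1,0,0],"travel":[0,0,0],"jaw":0},{"rot":[-1,0,0],"travel":[0,0,0],"jaw":0},{"rot":[-1,0,0],"travel":[0,0,0],"jaw":0},{"rot":[-1,0,0],"travel":[0,0,0],"jaw":0}]'
python3 -m jog '[{"rot":[-1,0,0],"travel":[0,0,0],"jaw":0},{"rot":[-1,0,0],"travel":[0,0,0],"jaw":0},{"rot":[0,0,0],"travel":[0,0,0],"jaw":0},{"rot":[0,0,0],"travel":[0,0,0],"jaw":0}]'
python3 -c "
from h import *
plan(.4653,-.2182,.25,1.274)"
```

```text
time: 13.75
position: [0.5833, -0.2546, 0.2431]
tool_rot: [0.907, 1.377, -0.91]
ft_force: [-0.3, 0.1, -0.1]
grip_width: 0.499
time: 14.55
position: [0.5833, -0.2547, 0.2432]
tool_rot: [0.369, 1.544, -0.369]
ft_force: [0.8, -0.4, -0.6]
grip_width: 0.502
time: 14.95
position: [0.5836, -0.2548, 0.2439]
tool_rot: [0.237, 1.561, -0.237]
ft_force: [-1.3, 0.5, -0.3]
grip_width: 0.504
t 14.95 pos [ 0.5836 -0.2548  0.2439] F [-1.3  0.5 -0.3] w 0.504
toolR cols
 [[-3.200e-03  2.971e-01  9.548e-01]
 [ 7.000e-04  9.548e-01 -2.971e-01]
 [-1.000e+00 -3.000e-04 -3.300e-03]]
tool units total [-0.0191 -0.0007 -0.413 ] dist 0.12402122798150603 min rows 2.48042455963012
az now 1.2690961622052466 rot [np.float64(-0.056), np.float64(-0.0), 0]
tilt fix units [ 0.    -0.038  0.004]
```

```bash
python3 -m jog '[{"rot":[-0.05,-0.03,0],"travel":[0,0,-0.1],"jaw":0},{"rot":[0,0,0],"travel":[0,0,-0.12],"jaw":0},{"rot":[0,0,0],"travel":[0,0,-0.12],"jaw":0},{"rot":[0,0,0],"travel":[0,0,-0.073],"jaw":0},{"rot":[0,0,0],"travel":[0,0,0],"jaw":0},{"rot":[0,0,0],"travel":[0,0,0],"jaw":0},{"rot":[0,0,0],"travel":[0,0,0],"jaw":0}]'
python3 -c "
from h import *
s=snap('wrist','w9');np.save('w9pos.npy',tcp(s)); snap('top','t9'); snap('side','s9')
plan(.4653,-.2182,.130,1.274)
print(proj('wrist',[[.4653,-.2182,.162],[.466+.034*-.956,-.1818+.034*.2927,.117]],s))
t=cv2.imread('pics/s9.png')
cv2.imwrite('pics/c12.png',cv2.resize(t[150:280,300:430],None,fx=4.5,fy=4.5,interpolation=2))
"
```

```text
time: 15.65
position: [0.4665, -0.2189, 0.245]
tool_rot: [0.232, 1.556, -0.232]
ft_force: [0.4, 0.4, -0.3]
grip_width: 0.501
t 15.8 pos [ 0.4665 -0.2186  0.2447] F [0.1 0.2 0.6] w 0.501
toolR cols
 [[ 1.300e-03  2.905e-01  9.569e-01]
 [ 2.000e-04  9.569e-01 -2.905e-01]
 [-1.000e+00  6.000e-04  1.200e-03]]
tool units total [ 3.825e-01 -1.000e-04 -4.600e-03] dist 0.11474681759649218 min rows 2.2949363519298434
az now 1.2760532617744083 rot [np.float64(0.024), np.float64(-0.0), 0]
tilt fix units [ 0.     0.014 -0.007]
[[317.15560533 236.83892462]
 [358.46894287 173.4805651 ]]
```

View pics/w9.png

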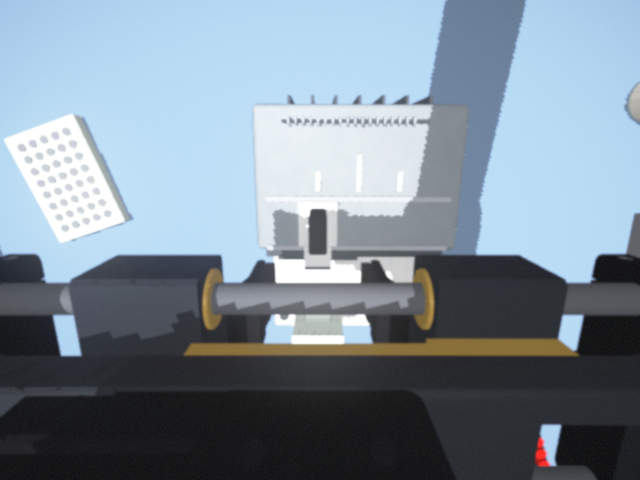

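View pics/c12.png

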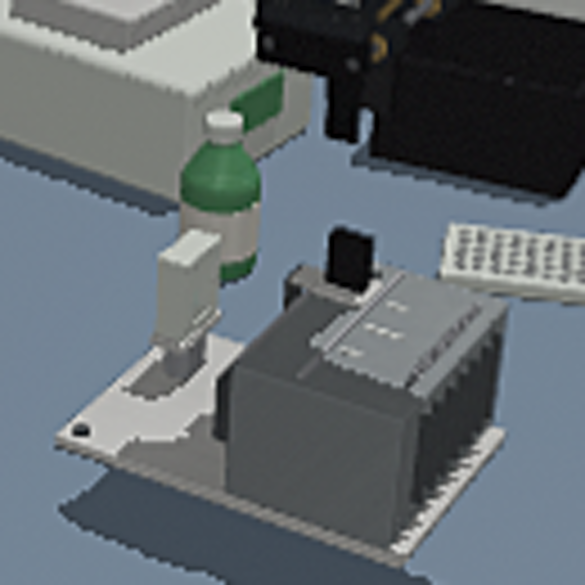

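```bash
python3 -m jog '[{"rot":[0,0,0],"travel":[0.07,0,-0.004],"jaw":0},{"rot":[0,0,0],"travel":[0.12,0,0],"jaw":0},{"rot":[0,0,0],"travel":[0.12,0,0],"jaw":0},{"rot":[0,0,0],"travel":[0.06,0,0],"jaw":0},{"rot":[0,0,0],"travel":[0.006,0,0],"jaw":0},{"rot":[0,0,0],"travel":[0,0,0],"jaw":0},{"rot":[0,0,0],"travel":[0,0,0],"jaw":0}]' 30
python3 -c "
from h import *
plan(.4653,-.2182,.130,1.274)
s=snap('wrist','w10')"
```

```text
time: 16.5
position: [0.4659, -0.2188, 0.1335]
tool_rot: [0.23, 1.555, -0.233]
ft_force: [-1.1, 0.1, 0.2]
grip_width: 0.501
t 16.5 pos [ 0.4659 -0.2188  0.1335] F [-1.1  0.1  0.2] w 0.501
toolR cols
 [[ 3.100e-03  2.908e-01  9.568e-01]
 [-1.900e-03  9.568e-01 -2.908e-01]
 [-1.000e+00 -9.000e-04  3.500e-03]]
tool units total [ 0.0116  0.0013 -0.0026] dist 0.003586990911963755 min rows 0.0717398182392751
az now 1.2757039754175477 rot [np.float64(0.02), np.float64(-0.0), 0]
tilt fix units [-0.     0.04   0.011]
```

View pics/w10.png

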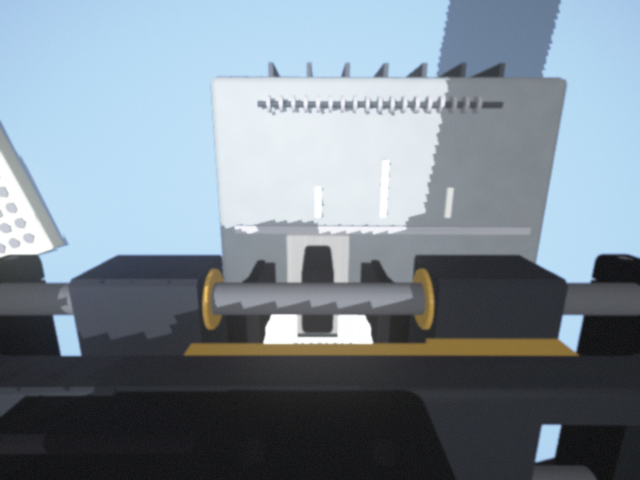

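Tab (318,290) is centred between the fingers and in line with the shut rib at (318,202). The half rib is at (385,190). Gripping now.

```bash
python3 -m jog '[{"rot":[0,0,0],"travel":[0.006,0,0],"jaw":0.3},{"rot":[0,0,0],"travel":[0,0,0],"jaw":1},{"rot":[0,0,0],"travel":[0,0,0],"jaw":1},{"rot":[0,0,0],"travel":[0,0,0],"jaw":1},{"rot":[0,0,0],"travel":[0,0,0],"jaw":1},{"rot":[0,0,0],"travel":[0,0,0],"jaw":1}]' 40
python3 -c "
from h import *
plan(.466+.00956,-.1818-.00293,.130,1.274)"
```

```text
time: 17.15
position: [0.4647, -0.2187, 0.1305]
tool_rot: [0.231, 1.557, -0.233]
ft_force: [-0.1, -0.0, 0.7]
grip_width: 0.158
t 17.15 pos [ 0.4647 -0.2187  0.1305] F [-0.1 -0.   0.7] w 0.158
toolR cols
 [[ 1.100e-03  2.914e-01  9.566e-01]
 [-1.300e-03  9.566e-01 -2.914e-01]
 [-1.000e+00 -9.000e-04  1.400e-03]]
tool units total [0.0015 0.1188 0.0018] dist 0.035643529564820677 min rows 0.7128705912964135
az now 1.2750930008803842 rot [np.float64(0.013), np.float64(-0.0), 0]
tilt fix units [-0.     0.016  0.01 ]
```

```bash
python3 -m jog '[{"rot":[0,0,0],"travel":[0,0.015,0],"jaw":1},{"rot":[0,0,0],"travel":[0,0.02,0],"jaw":1},{"rot":[0,0,0],"travel":[0,0.02,0],"jaw":1},{"rot":[0,0,0],"travel":[0,0.02,0],"jaw":1},{"rot":[0,0,0],"travel":[0,0.015,0],"jaw":1},{"rot":[0,0,0],"travel":[0,0.01,0],"jaw":1},{"rot":[0,0,0],"travel":[0,0,0],"jaw":1},{"rot":[0,0,0],"travel":[0,0,0],"jaw":1}]'
python3 -c "
from h import *
plan(.466+.00956,-.1818-.00293,.130,1.274)
s=snap('wrist','w11')"
```

```text
time: 17.95
position: [0.4729, -0.1919, 0.1305]
tool_rot: [0.229, 1.557, -0.236]
ft_force: [-1.5, -6.0, 1.5]
grip_width: 0.16
t 17.95 pos [ 0.4729 -0.1919  0.1305] F [-1.5 -6.   1.5] w 0.16
toolR cols
 [[ 6.000e-04  2.922e-01  9.564e-01]
 [-4.300e-03  9.563e-01 -2.922e-01]
 [-1.000e+00 -4.000e-03  1.800e-03]]
tool units total [0.0015 0.0254 0.0013] dist 0.007640200565414528 min rows 0.15280401130829055
az now 1.2742488825470186 rot [np.float64(0.003), np.float64(-0.0), 0]
tilt fix units [-0.     0.021  0.045]
```

View pics/w11.png

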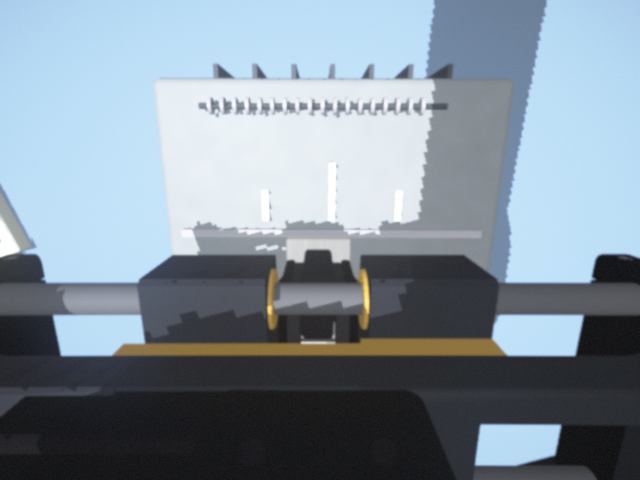

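```bash
python3 -m jog '[{"rot":[0,0,0],"travel":[0,0.012,0],"jaw":1},{"rot":[0,0,0],"travel":[0,0.01,0],"jaw":1},{"rot":[0,0,0],"travel":[0,0,0],"jaw":1},{"rot":[0,0,0],"travel":[0,0,0],"jaw":1},{"rot":[0,0,0],"travel":[0,0,0],"jaw":1}]'
python3 -c "
from h import *
plan(.466+.00956,-.1818-.00293,.130,1.274)
s=ctrl.get_state(); print(np.dot(np.array(s['position'])[:2]-[.4647,-.2187],[.2927,.9562]))
s=snap('wrist','w12')
im=cv2.imread('pics/w12.png');cv2.imwrite('pics/c13.png',cv2.resize(im[150:350,230:400],None,fx=3.5,fy=3,interpolation=2))"
```

```text
time: 18.5
position: [0.4747, -0.1861, 0.1305]
tool_rot: [0.229, 1.557, -0.237]
ft_force: [-2.8, -7.1, 0.9]
grip_width: 0.16
t 18.5 pos [ 0.4747 -0.1861  0.1305] F [-2.8 -7.1  0.9] w 0.16
toolR cols
 [[ 4.000e-04  2.926e-01  9.562e-01]
 [-4.900e-03  9.562e-01 -2.926e-01]
 [-1.000e+00 -4.500e-03  1.800e-03]]
tool units total [0.0016 0.0052 0.0013] dist 0.0016852434888709798 min rows 0.03370486977741959
az now 1.2738075675182816 rot [np.float64(-0.002), np.float64(-0.0), 0]
tilt fix units [-0.     0.021  0.052]
0.03409802524334221
```

View pics/c13.png

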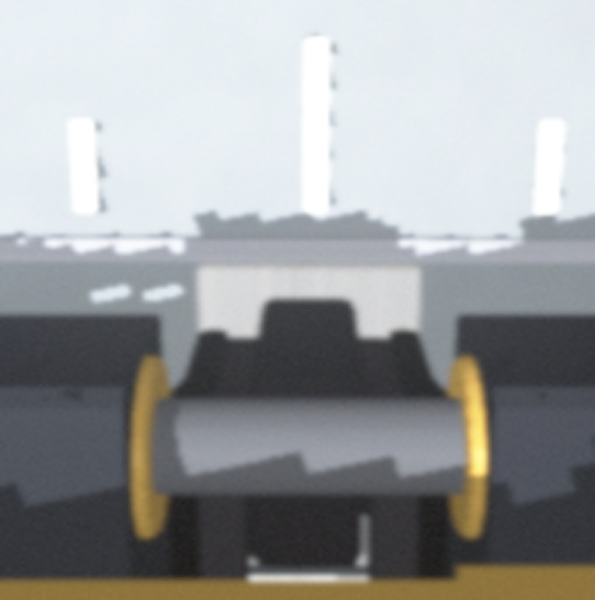

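```bash
python3 -m jog '[{"rot":[0,0,0],"travel":[0,0.0035,0],"jaw":1},{"rot":[0,0,0],"travel":[0,0,0],"jaw":1},{"rot":[0,0,0],"travel":[0,0,0],"jaw":1},{"rot":[0,0,0],"travel":[0,0,0],"jaw":1},{"rot":[0,0,0],"travel":[0,0,0],"jaw":1},{"rot":[0,0,0],"travel":[0,0,0],"jaw":1},{"rot":[0,0,0],"travel":[0,0,0],"jaw":1},{"rot":[0,0,0],"travel":[0,0,0],"jaw":1}]'
python3 -c "
from h import *
s=show(); print(np.dot(np.array(s['position'])[:2]-[.4647,-.2187],[.2927,.9562]))
s=snap('wrist','w13');snap('side','s13');snap('top','t13')
im=cv2.imread('pics/w13.png');a=cv2.resize(im[150:350,230:400],None,fx=2.3,fy=3,interpolation=2)
im=cv2.imread('pics/s13.png');b=cv2.resize(im[150:280,300:430],(400,600),interpolation=2)
cv2.imwrite('pics/c14.png',np.hstack([a,b]))"
```

```text
time: 19.35
position: [0.475, -0.1853, 0.1305]
tool_rot: [0.229, 1.557, -0.237]
ft_force: [-1.0, -8.9, 1.3]
grip_width: 0.154
t 19.35 pos [ 0.475  -0.1853  0.1305] F [-1.  -8.9  1.3] w 0.154
toolR cols
 [[ 4.000e-04  2.928e-01  9.562e-01]
 [-5.000e-03  9.562e-01 -2.928e-01]
 [-1.000e+00 -4.700e-03  1.900e-03]]
0.0349363055439445
```

View pics/c14.png

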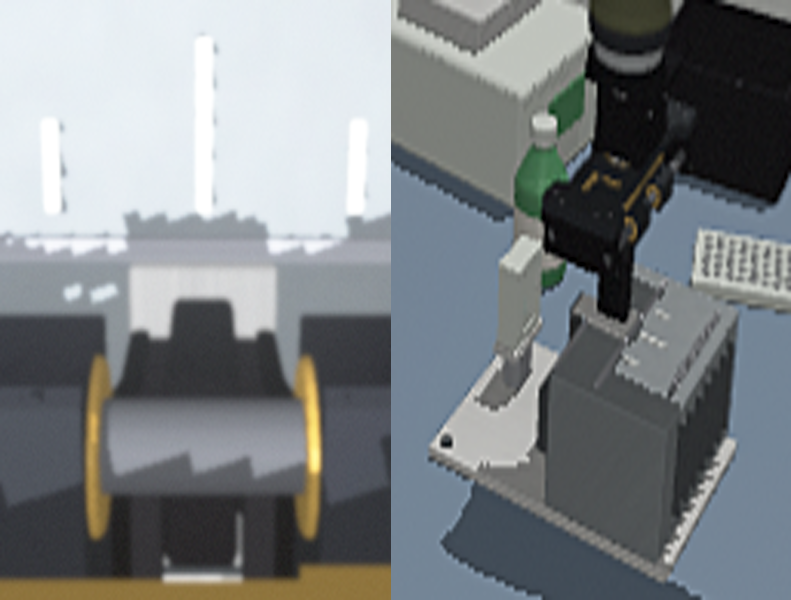

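View pics/s13.png

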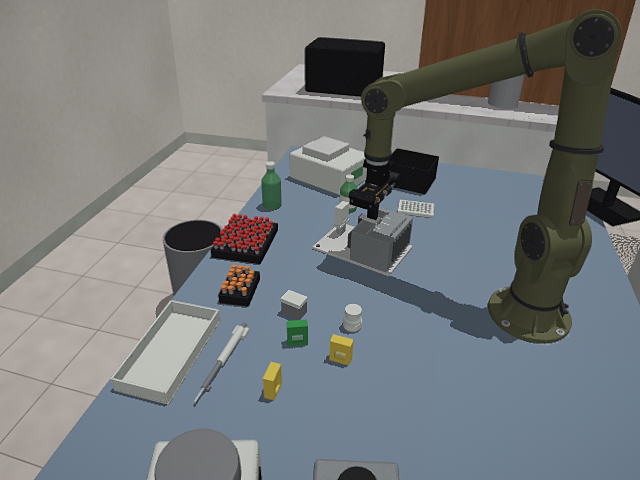

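Tab is level with the half rib (203 vs 204.5 in the crop), and its measured travel is 34.9 mm. One last check of where the cassette sits on the ledge.

```bash
python3 - <<'E'
from h import *
im=cv2.imread('pics/s13.png'); x0,y0,f=320,190,14
g=cv2.resize(im[y0:y0+42,x0:x0+45],None,fx=f,fy=f,interpolation=2)
q=[.466,-.1818,-.297]
def W(p):
    p=np.array(p)/1e3;c,n=np.cos(q[2]),np.sin(q[2]); return np.c_[q[0]+c*p[:,0]-n*p[:,1],q[1]+n*p[:,0]+c*p[:,1],p[:,2]]
for h,l,z,c in ((12,25,114,(0,0,255)),(14,30,50,(0,160,0))):
    p=proj('side',W([(135-h,-35-l,z),(135+h,-35-l,z),(135+h,-35+l,z),(135-h,-35+l,z)])); cv2.polylines(g,[((p-[x0,y0]+.5)*f).round().astype(int)],True,c,1)
t=cv2.imread('pics/t13.png'); x1,y1=370,220
k=cv2.resize(t[y1:y1+42,x1:x1+10+2],None,fx=f,fy=f,interpolation=2) 
cv2.imwrite('pics/ov13.png',g)
E
```

```text
(no output)
```

View pics/ov13.png

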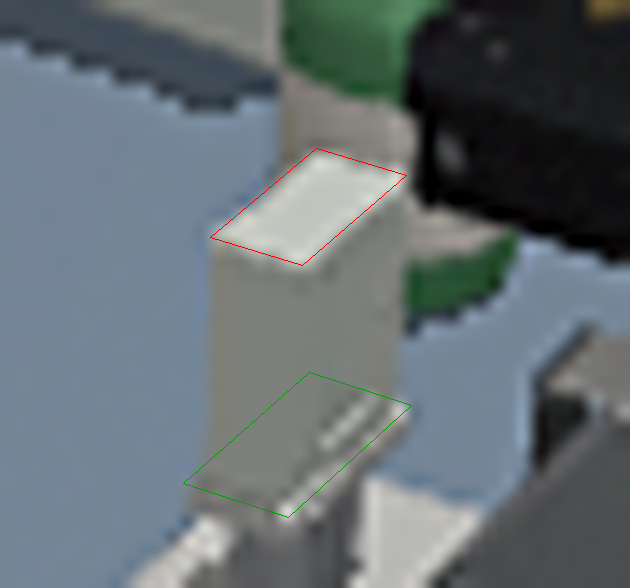

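```bash
python3 -c "
from h import *
s=show(); print(ctrl.close_job())"
```

```text
t 19.5 pos [ 0.475  -0.1853  0.1305] F [-2.  -7.7  0.4] w 0.158
toolR cols
 [[ 4.000e-04  2.929e-01  9.561e-01]
 [-5.000e-03  9.561e-01 -2.929e-01]
 [-1.000e+00 -4.700e-03  1.900e-03]]
the job is handed in; nothing more can be done
None
```

The cassette is standing upright on the ledge, centred and square to the lamp, and the shutter is held half open with the tab in the gripper's fingers. I handed the job in at 19.5 s of the 48 s allowed, with the fingers still gripping.

- **Cassette:** I gripped the white cassette by its top bar, set it on the ledge and let go before touching the shutter, which stayed shut until then. Overlaying the model on the final side picture puts it upright, centred to about 1 mm and square to the lamp.
- **Shutter:** Travel from the measured tool position is 34.9 mm, against 35 mm for half. The wrist picture shows the carriage level with the long rib to about 0.4 mm. I approached half from below and saw no overshoot. The wrist feels about 8 N, as the spring should give there, and the grip is set to 40 N.
- **Other objects:** In the last side picture, nothing else on the bench looks moved. I checked this by eye only and did not measure it.

No final check failed. The separate camera fits of the lamp's position disagreed by about 2–3 mm at most, so I made the final placement corrections from the wrist picture. `close_job` reported no verdict.

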